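# Seat and clamp a whetstone with a two-stage cam lever

### The arm

A 6-joint arm with a two-finger parallel gripper is mounted at the origin on the work surface; the furniture and walls round the work are solid. World frame = base frame: x ahead of the robot, y to its left, z up, the work surface at z = 0. Lengths are in m, angles in degrees, forces in N, time in s.
With the tool pointing down it reaches from about 0.3 to 0.875 m from the base axis. Payload 6.4 kg.
Tool frame: the origin (TCP) lies at the very end of the fingers, on their centre line; the grasp point (between the pads) lies 19 mm behind it; z points along the fingers, y is the line along which they close (so a half turn about z gives the same grasp; the last joint's range is limited). The gripper opens to 88 mm and grips with 3 to 60 N. Pads are 18 mm wide; open, the fingers measure 123 mm over their backs; the gripper's body (75 mm by 187 mm) begins 45 mm behind the grasp point.
Start: joints at [57.45, 10.359, 92.074, -0, 77.567, -11.82], TCP at [0.204, 0.538, 0.239] pointing down, gripper open.
Joint ranges: [-171.53, 171.53], [-51.25, 118.39], [17.06, 147.69], [-65.23, 245.23], [0, 150.52], [-178.68, 178.68]. Speed limits (degrees/s): [147.25, 147.25, 172.46, 180, 180, 180].

### API

Orientations are given as [roll, pitch, yaw] about the fixed x, y, z axes, in that order (R = Rz(yaw) Ry(pitch) Rx(roll)).
In Python, from bench import monitor, imaging, ticket gives the robot as it stands.
- The arm moves only by the tool servo_tool, never from a script. Its arguments are lists of equal length, an entry for each row: "dr": the turn, a rotation vector about the world's x, y, z in degrees, a list of three; "delta_pos": the shift along the world's x, y, z in m, a list of three; "hand": the opening, from 0 (shut) to 1 (fully open). In form: {"dr": [[ax, ay, az], ...], "delta_pos": [[tx, ty, tz], ...], "hand": [hand, ...]}. A call has 1 to 5 rows; each row shifts and turns the commanded pose from where the row before left it; what a row does not reach is not made up. A row lasts 1/12 s, in which the tool goes at most 41.7 mm and 7.16 degrees, less where a joint would pass 70% of its speed; a pose out of reach is approached as far as the arm can. A call is refused whole if a number of a shift passes 0.0417 or a number of a turn 7.16, either way. A call with a gripper value outside its range is refused whole. The fingers move at their own pace and stop on an object; the grip force is fixed at half the most. Time passes only in rows, so rows that do not move let the fingers close. It gives the time, the measured TCP pose, the force, the opening and the grip force at its end, in the units of the state.
- monitor.state(): the state, without advancing time (a new reading comes with each control period).
- imaging.snapshot(name): name is "scene" or "top" or "wrist"; returns the picture (420x560x3 uint8, red, green, blue); there is no depth.
- imaging.camera_info(name): a dict with "fov_y" (degrees; the focal length in pixels is half the picture's height over the tangent of half this angle, whatever the lens; pixels are square), "cx", "cy" (the principal point, pixels), "extrinsics" (4x4, takes a point from world to camera coordinates). Camera axes: x right, y down, z forward; pixel columns grow to the right and rows downward; lengths in m; the calibration is good to about 2 mm. The wrist camera is an equidistant fisheye: a pixel r from the principal point sees the ray r / f radians off the axis. A picture is of the moment at which its call begins: read the wrist's pose just before it. camera_info takes no time and is no camera call; for the wrist camera it gives the pose at the moment of the call.
- ticket.finish_job(): hands the job in; it is judged then, once.
The state is a dict: "clock": time; "qpos": joint angles; "dq": joint speeds; "joint_efforts": joint torques, N m; "eef_pos": TCP position; "orientation": TCP orientation; "contact_force": force on the tool from outside, world axes, zero at the start; "torque": the same for the moment, N m; "gripper_width": finger opening in m; "grasp_force": force on a finger pad.
Only numpy, scipy, OpenCV 4.12 (cv2) and the standard library are available. Lean on these libraries where they do the work, as an engineer would, in place of code of your own. Each camera call takes 0.05 s, during which the arm holds its last target. There are 200 camera calls.

### The job

Get the whetstone ready for sharpening: first push it along the bed of the wooden holder, without lifting it, until its end rests against the end stop. Then push the red-knobbed lever past its first click (yellow dot, jaw only half closed) all the way round to its second stop (red dot), so that the jaw clamps the stone against the rail, and leave everything like that. Do not disturb the chisel, the ink tin or the eraser lying around the holder.

Things in the scene. Friction and masses are not known exactly. Their poses are not given: they have to be found in the camera images.
- holder: Sharpening holder fixed to the table: light wooden board 200 x 280 x 15 mm (x, y, z), origin at the centre of its underside. The stone slides along the holder's +y on the board's top. Low aluminium rail (12 mm high) on the -x side, inner face at x = -71 mm, y -30 to 115 mm; for y below -30 mm the bed is open at the sides. Only the lever and its pivot stand higher than 37 mm above the table
- stone: Whetstone, two-layered (wood-coloured over grey), 50 x 150 x 22 mm (x, y, z), 0.25 to 0.5 kg, loose on the holder's bed between rail and jaw. Origin at the centre of its underside, y along its length. It starts 40 to 70 mm short of the end stop and slides towards the holder's +y; home, its origin is at y = 40 mm in the holder's frame
- stop_face (a point): Middle of the face of the aluminium end stop (75 mm wide, 18 mm high above the board) that the stone's +y end must rest against: y = 115 mm in the holder's frame (axes as the holder's)
- lever_pivot (a point): Axis of the cam lever, at the underside of its bar, 39 mm above the table (axes as the holder's); x = 48, y = 35 mm in the holder's frame. A cam under it passes a sprung roller beside it (the clicks)
- lever_knob (a point): Middle of the red upright knob at the lever's end, 85 mm from the pivot. The knob is 22 mm thick and reaches from 37 to 67 mm above the table; the flat steel bar that carries it is 14 mm wide and lies 39 to 47 mm above the table. The knob overhangs the board's edge on the holder's +x side. The point's x axis points outward along the lever
- lever (a joint): Lever angle, rad, counter-clockwise from above. 0: open (white dot; points 0.6 rad clockwise of the holder's +x). 0.6: first click (yellow dot, half closed). 1.2: second click and end stop (red dot, clamped; 0.6 rad counter-clockwise of +x). About 5 N at the knob leaves a click; a little past the middle between clicks (0.3, 0.9) the lever snaps on to the next
- jaw_pad: Black sprung rubber face (106 x 10 mm) of the blue jaw on the holder's +x side (y -20 to 90 mm). Open, it stands about 12 mm clear of a stone lying on the rail; turning the lever moves it towards -x, and at the second stop it presses on the stone's long side with about 5 N
- chisel: Carving chisel with a black handle, 26 x 235 x 26 mm, lying loose along the holder's -x side; bystander
- tin: Red ink tin, 70 x 93 x 22 mm, loose beyond the holder's +y end; bystander
- rubber_eraser: Blue and white eraser, 21 x 45 x 13 mm, loose beyond the holder's +y end; bystander
Not all that is in view belongs to the job. What is meant by the stone is not turquoise, and is the smaller of those in its own colour.

How it is judged:
By the outcome, as a careful person would: the job done as asked, in the order asked, and still so for the second after the job is handed in, with the robot touching nothing.
It also fails if it takes over 48 s, if anything falls off the work surface, if the arm or the gripper's body presses on something with over 40 N, if the wrist force passes 120 N, or if a joint passes its speed limit or range.

## Working session

There is one attempt and no reset: what is moved stays moved. The work goes in short steps, Python scripts to look and compute and a tool call to move; the robot and the scene stay as the last step left them, time stands still between calls to the robot, and variables do not carry over. Pictures are saved under pics/ and viewed, at most 10 in all, crops included, and the job is handed in when it is done.

Besides the shell and the picture viewer there is one more tool, called after "Request:" by a JSON object that holds its "name" and its "arguments", one argument or row to a line. servo_tool: Moves the arm, as the interface text tells. Its arguments: {"type":"object","properties":{"dr":{"type":"array"},"delta_pos":{"type":"array"},"hand":{"type":"array"}},"required":["dr","delta_pos","hand"]}

```bash
mkdir -p pics
python3 - <<'E'
from bench import monitor, imaging
import cv2,numpy as np
print(monitor.state())
for n in("top","scene"):
    i=imaging.camera_info(n);print(n,i)
    p=imaging.snapshot(n);cv2.imwrite(f"pics/{n}0.png",p[:,:,::-1])
E
```

```text
{'clock': 0.0, 'qpos': array([ 5.74504021e+01,  1.04026816e+01,  9.21290758e+01, -1.43945615e-03,
        7.75662703e+01, -1.18222342e+01]), 'dq': array([-0.05681239, -0.0294658 , -0.08669899, -0.10073288,  0.09010757,
        0.01912473]), 'joint_efforts': array([ 1.17082582e-03, -4.33862257e+01, -3.41857088e+01,  7.03019276e-02,
        3.83304048e-02, -1.10853234e-04]), 'eef_pos': array([0.20323373, 0.53733739, 0.23782416]), 'orientation': array([-1.79903764e+02, -1.87081511e-02,  1.59272932e+02]), 'contact_force': array([ 0.85073634, -0.93931122,  0.66449606]), 'torque': array([ 0.03499988,  0.02006872, -0.00459391]), 'grasp_force': 0.0, 'gripper_width': 0.08814753372683493}
top {'fov_y': 46.001029506693065, 'cx': 278.2662246029363, 'cy': 203.5698192202471, 'extrinsics': array([[-0.00955641, -0.99979791, -0.01768658,  0.03869265],
       [-0.9978344 ,  0.01068578, -0.06490239,  0.50576155],
       [ 0.06507827,  0.01702805, -0.99773487,  1.07072037],
       [ 0.        ,  0.        ,  0.        ,  1.        ]])}
scene {'fov_y': 53.15949782031813, 'cx': 281.2899151531989, 'cy': 210.64224258574043, 'extrinsics': array([[ 0.97775989, -0.20961758, -0.00678772, -0.4743182 ],
       [-0.16809799, -0.76391723, -0.62303574,  0.15781155],
       [ 0.12541399,  0.61032035, -0.78216392,  0.96924857],
       [ 0.        ,  0.        ,  0.        ,  1.        ]])}
```

View pics/top0.png

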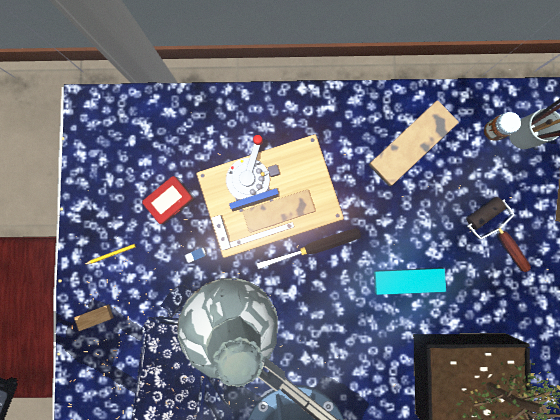

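View pics/scene0.png

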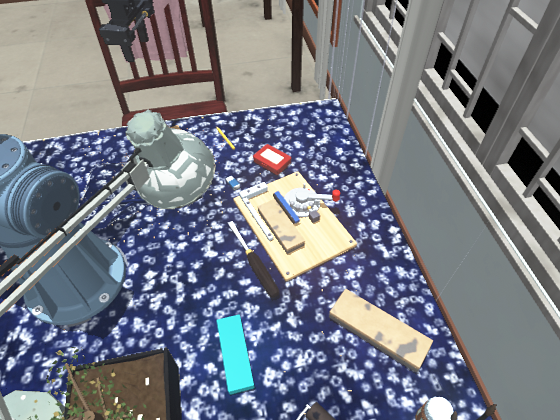

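The top view shows the board centred near (270,195). Its end stop is on the left at about (222,232), with the stone at (280,210), the lever knob at (258,140), the chisel at (310,250), the tin at (167,199) and the eraser at (195,256). A lamp head hangs near (230,330), between the robot and the holder.

```bash
cat > h.py <<'E'
import numpy as np,cv2
from bench import imaging
def ray(n,u,v,info=None):
    i=info or imaging.camera_info(n);E=i["extrinsics"];f=210/np.tan(np.radians(i["fov_y"]/2))
    x,y=(u-i["cx"])/f,(v-i["cy"])/f
    if n=="wrist":
        r=np.hypot(x,y);d=np.array([x/r*np.sin(r),y/r*np.sin(r),np.cos(r)]) if r>0 else np.array([0,0,1.])
    else: d=np.array([x,y,1.])
    R=E[:3,:3];return -R.T@E[:3,3],R.T@d/np.linalg.norm(d)
def plane(n,u,v,z,info=None):
    o,d=ray(n,u,v,info);return o+d*(z-o[2])/d[2]
def tri(a,b):
    (o,d),(p,e)=a,b
    s=np.linalg.lstsq(np.c_[d,-e],p-o,rcond=None)[0];A=o+d*s[0];B=p+e*s[1]
    return (A+B)/2,np.linalg.norm(A-B)
E
python3 - <<'E'
from h import *
p=cv2.imread("pics/top0.png")
hsv=cv2.cvtColor(p,cv2.COLOR_BGR2HSV);m=cv2.inRange(hsv,(8,40,120),(30,200,255))
m[:120]=0;m[265:]=0;m[:,:190]=0;m[:,350:]=0
m=cv2.morphologyEx(m,cv2.MORPH_OPEN,np.ones((3,3)))
c=max(cv2.findContours(m,0,2)[0],key=cv2.contourArea)
h=cv2.convexHull(c);b=cv2.boxPoints(cv2.minAreaRect(h));print(b)
for q in b: print(plane("top",*q,0.015))
r=cv2.inRange(hsv,(0,150,100),(6,255,255))|cv2.inRange(hsv,(174,150,100),(180,255,255))
ys,xs=np.nonzero(r[125:155,240:275]);u,v=xs.mean()+240,ys.mean()+125;print("knob",u,v,plane("top",u,v,.06))
print("lamp tri",tri(ray("top",228,330),ray("scene",175,175)),tri(ray("top",240,365),ray("scene",148,122)))
a=cv2.resize(p[125:265,185:355],None,fx=4.5,fy=4.2,interpolation=2)
cv2.imwrite("pics/c1.png",cv2.resize(p[125:265,185:355],None,fx=4,fy=4,interpolation=2))
E
```

```text
[[194.84273 172.34831]
 [315.77133 133.12822]
 [343.7132  219.28221]
 [222.78458 258.50232]]
[0.57760282 0.21794672 0.015     ]
[ 0.66201206 -0.05114764  0.015     ]
[ 0.47019181 -0.10955703  0.015     ]
[0.38697505 0.15628472 0.015     ]
knob 257.089552238806 139.01492537313433 [0.64159966 0.07662909 0.06      ]
lamp tri (array([0.26210651, 0.12818221, 0.15605034]), np.float64(0.006392640032010639)) (array([0.24692988, 0.08758676, 0.34539148]), np.float64(0.009091176704710003))
```

View pics/c1.png

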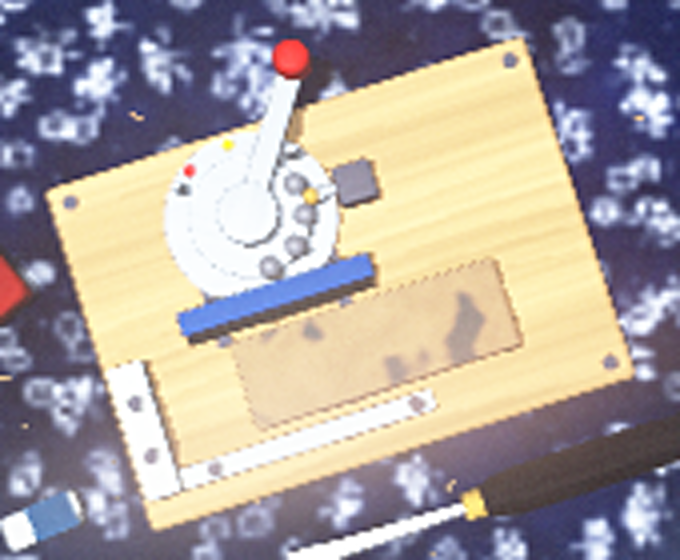

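The crop (4x) shows board corners at (48,190), (522,40), (632,372) and (155,530). The stone's top corners are at about (232,345), (490,260), (522,340) and (262,428), and the lever is open at the white position.

Run:
```python
from h import *
C=np.array([[48,190],[522,40],[632,372],[155,530]])/4+[185,125]
W=np.array([plane("top",*q,.015) for q in C])[:,:2]
L=np.array([[.1,.14],[.1,-.14],[-.1,-.14],[-.1,.14]])
c=W.mean(0);H=(L).T@(W-c);a=np.arctan2(H[0,1]-H[1,0],H[0,0]+H[1,1]);R=np.array([[np.cos(a),-np.sin(a)],[np.sin(a),np.cos(a)]])
print("holder",c,np.degrees(a),"res",(W-c)@R-L)
S=np.array([[232,345],[490,260],[522,340],[262,428]])/4+[185,125]
SW=np.array([plane("top",*q,.037) for q in S])[:,:2];print("stone in holder",(SW-c)@R)
k=plane("top",257.1,139,.06)[:2];print("knob",(k-c)@R)
g=lambda x,y:(c+R@np.array([x,y])).round(4)
print("prestone",g(-.045,-.15),"stonehome",g(-.045,-.044),"prelever",g(.128,-.06),"end",g(.128,.063))
# lamp arm line: plane/plane
def pl(n,a,b):
    o,d=ray(n,*a);_,e=ray(n,*b);m=np.cross(d,e);return o,m/np.linalg.norm(m)
o1,n1=pl("top",(265,365),(325,405));o2,n2=pl("scene",(120,180),(20,275))
d=np.cross(n1,n2);d/=np.linalg.norm(d)
for z in(.2,.3,.4,.5,.6):
    print(np.linalg.solve([n1,n2,[0,0,1]],[n1@o1,n2@o2,z]))
print("cam",ray("scene",0,0)[0],ray("top",0,0)[0])
for q in((228,330),(186,310),(275,300)):print(plane("top",*q,.2))
```

```text
holder [0.52429672 0.05219379] 17.36618663696684 res [[-0.0014598  -0.0021753 ]
 [-0.00321105  0.00214751]
 [ 0.0032309   0.00236812]
 [ 0.00143994 -0.00234033]]
stone in holder [[-0.01657177  0.06520907]
 [-0.01581353 -0.08135925]
 [-0.06220496 -0.0842704 ]
 [-0.06414197  0.06338767]]
knob [ 0.11927294 -0.01172181]
prestone [ 0.5261 -0.1044] stonehome [ 0.4945 -0.0032] prelever [0.6644 0.0331] end [0.6277 0.1505]
[0.48112446 0.47410722 0.2       ]
[ 0.19535082 -0.00069927  0.3       ]
[-0.09042282 -0.47550577  0.4       ]
[-0.37619645 -0.95031227  0.5       ]
[-0.66197009 -1.42511876  0.6       ]
cam [ 0.36873978 -0.5704226   0.85321396] [0.43535541 0.0150481  1.10180452]
[0.26705992 0.12312352 0.2       ]
[0.30317245 0.19908689 0.2       ]
[0.31988682 0.03799943 0.2       ]
```

Request:
{"name": "servo_tool", "arguments": {
  "dr": [
    [0, 0, 0],
    [0, 0, 0],
    [0, 0, 0],
    [0, 0, 0],
    [0, 0, 0]
  ],
  "delta_pos": [
    [0.03, -0.01, 0.03],
    [0.035, -0.015, 0.03],
    [0.035, -0.015, 0.03],
    [0.04, -0.015, 0.02],
    [0.04, -0.015, 0.01]
  ],
  "hand": [0.17, 0.17, 0.17, 0.17, 0.17]
}}

```text
clock: 0.52
eef_pos: [0.367, 0.475, 0.3492]
orientation: [179.8, 0.1, 159.4]
contact_force: [0.1, 0.0, 0.1]
gripper_width: 0.0567
grasp_force: 0.0
```

Request:
{"name": "servo_tool", "arguments": {
  "dr": [
    [0, 0, -6.5],
    [0, 0, -6.5],
    [0, 0, -6.5],
    [0, 0, -6.5],
    [0, 0, -6.5]
  ],
  "delta_pos": [
    [0.035, -0.02, 0],
    [0.025, -0.035, 0],
    [0.02, -0.035, 0],
    [0.015, -0.035, 0],
    [0.015, -0.035, 0]
  ],
  "hand": [0.17, 0.17, 0.17, 0.17, 0.17]
}}

```text
clock: 0.93
eef_pos: [0.4755, 0.3141, 0.3454]
orientation: [-179.9, -0.0, 126.4]
contact_force: [0.5, 0.6, 0.2]
gripper_width: 0.0238
grasp_force: 0.0
```

Run:
```python
from h import *
from bench import monitor
s=monitor.state();print(s)
a=imaging.snapshot("scene");b=imaging.snapshot("wrist")
cv2.imwrite("pics/s1.png",a[:,:,::-1]);cv2.imwrite("pics/w1.png",b[:,:,::-1])
```

```text
{'clock': 0.9333, 'qpos': array([ 2.15237460e+01,  5.84922138e+00,  8.49269628e+01, -9.06390197e-04,
        8.92926955e+01, -1.49115010e+01]), 'dq': array([-4.66687765e+01, -1.28380491e+01,  1.37486803e+01, -8.64715259e-03,
       -1.36292914e+00,  3.12085090e+01]), 'joint_efforts': array([  4.79306772, -41.02470875, -36.50547981,   0.08508759,
         0.23249717,  -0.71951386]), 'eef_pos': array([0.47547769, 0.31414852, 0.34538289]), 'orientation': array([-1.79933207e+02, -1.68487951e-02,  1.26435249e+02]), 'contact_force': array([0.47750454, 0.56055126, 0.18373563]), 'torque': array([-0.0405975 , -0.05950441, -0.02029185]), 'grasp_force': 0.0, 'gripper_width': 0.02378239846318125}
```

View pics/s1.png

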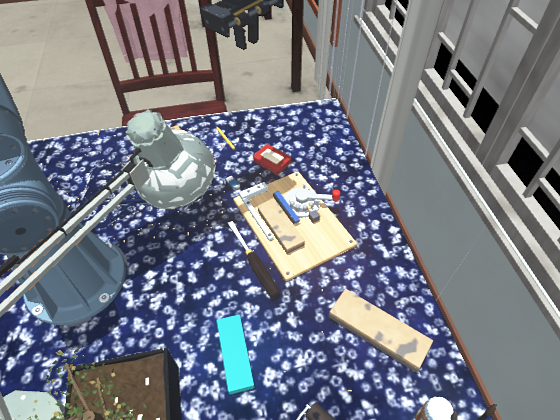

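The scene view shows the arm high and clear, with the gripper at (235,20) and the lamp at (175,170). The holder and the items around it are undisturbed.

Request:
{"name": "servo_tool", "arguments": {
  "dr": [
    [0, 0, -6.5],
    [0, 0, -6.5],
    [0, 0, -6.5],
    [0, 0, 0],
    [0, 0, 0]
  ],
  "delta_pos": [
    [0.008, -0.039, 0],
    [0.008, -0.039, 0],
    [0.008, -0.039, 0],
    [0.005, -0.039, 0],
    [0.005, -0.039, 0]
  ],
  "hand": [0.17, 0.17, 0.17, 0.17, 0.17]
}}

```text
clock: 1.45
eef_pos: [0.5086, 0.1201, 0.3458]
orientation: [-180.0, -0.0, 107.4]
contact_force: [0.2, -0.1, -0.7]
gripper_width: 0.0149
grasp_force: 0.0
```

Request:
{"name": "servo_tool", "arguments": {
  "dr": [
    [0, 0, 0],
    [0, 0, 0],
    [0, 0, 0],
    [0, 0, 0],
    [0, 0, 0]
  ],
  "delta_pos": [
    [0, -0.039, -0.02],
    [0, -0.039, -0.03],
    [0, -0.039, -0.04],
    [0, -0.039, -0.04],
    [0, -0.039, -0.04]
  ],
  "hand": [0.17, 0.17, 0.17, 0.17, 0.17]
}}

```text
clock: 1.87
eef_pos: [0.5086, -0.037, 0.211]
orientation: [180.0, 0.0, 107.4]
contact_force: [1.5, 1.1, -1.2]
gripper_width: 0.0149
grasp_force: 0.0
```

Request:
{"name": "servo_tool", "arguments": {
  "dr": [
    [0, 0, 0],
    [0, 0, 0],
    [0, 0, 0]
  ],
  "delta_pos": [
    [0, -0.03, -0.02],
    [0, 0, 0],
    [0, 0, 0]
  ],
  "hand": [0.17, 0.17, 0.17]
}}

```text
clock: 2.12
eef_pos: [0.508, -0.0666, 0.1907]
orientation: [-179.8, -0.1, 107.2]
contact_force: [0.2, 1.4, 0.5]
gripper_width: 0.0151
grasp_force: 0.0
```

Run:
```python
from h import *
from bench import monitor
s=monitor.state();print(s["clock"],s["eef_pos"],s["orientation"],s["qpos"],s["gripper_width"],s["contact_force"])
i=imaging.camera_info("wrist");print(i)
a=imaging.snapshot("scene");b=imaging.snapshot("wrist")
cv2.imwrite("pics/s2.png",a[:,:,::-1]);cv2.imwrite("pics/w2.png",b[:,:,::-1])
```

```text
2.1167 [ 0.50796174 -0.06656395  0.19067916] [-1.79849867e+02 -1.47286003e-01  1.07168212e+02] [-2.07740884e+01  5.31945494e+00  1.03582532e+02  2.51697066e-02
  7.13069751e+01 -3.79506032e+01] 0.015143681003552819 [0.21643396 1.38611147 0.49432326]
{'fov_y': 65.70646984690485, 'cx': 284.9241451147784, 'cy': 208.76296020355517, 'extrinsics': array([[ 0.95559744,  0.29467264, -0.00124862, -0.46585021],
       [ 0.27922918, -0.90414554,  0.32334488, -0.23056243],
       [ 0.09415196, -0.30933619, -0.94628037,  0.27701117],
       [ 0.        ,  0.        ,  0.        ,  1.        ]])}
```

View pics/w2.png

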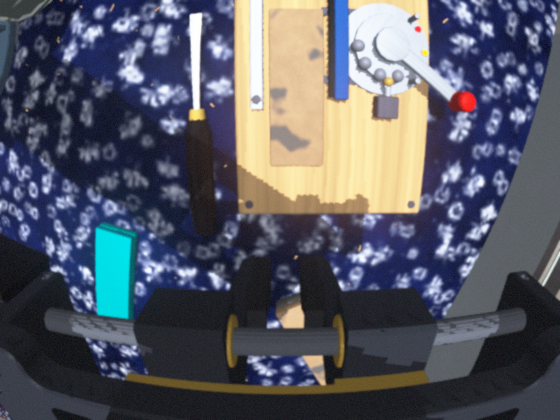

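View pics/s2.png

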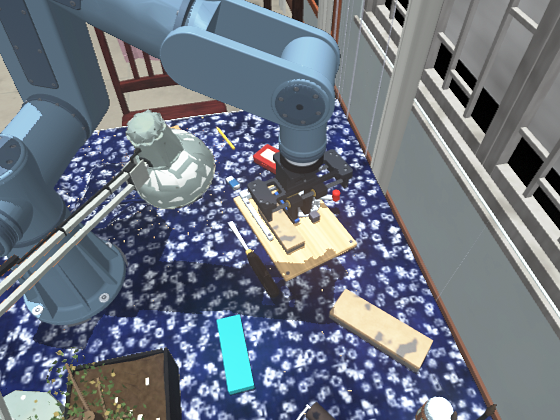

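The wrist view shows the stone's near end at (270–324,165), the board's near edge at row 213, the rail's end at (257,108) and the knob at (463,102). The arm is well above the lamp.

```bash
cat > m.py <<'E'
from h import *
info={'fov_y': 65.70646984690485, 'cx': 284.9241451147784, 'cy': 208.76296020355517, 'extrinsics': np.array([[ 0.95559744,  0.29467264, -0.00124862, -0.46585021],[ 0.27922918, -0.90414554,  0.32334488, -0.23056243],[ 0.09415196, -0.30933619, -0.94628037,  0.27701117],[0,0,0,1]])}
c=np.array([.5243,.0522]);a=np.radians(17.37);R=np.array([[np.cos(a),-np.sin(a)],[np.sin(a),np.cos(a)]])
P=lambda u,v,z:(((plane("wrist",u,v,z,info)[:2]-c)@R)*1000).round(1)
for n,u,v,z in[("bL",239,213,.015),("bR",427,213,.015),("st L",270,165,.037),("st R",324,165,.037),("st L far",270,10,.037),("st R far",325,10,.037),("rail end inner",262,108,.027),("knob top",463,102,.064),("chisel handle end",204,232,.015)]: print(n,P(u,v,z))
g=lambda x,y:(c+R@np.array([x,y])).round(4)
print(R, "tcp",(np.array([.508,-.0666])-c)@R)
for q in((-.04,-.125),(-.04,-.044)):print(g(*q))
E
python3 m.py
```

```text
bL [ -99.6 -138.1]
bR [ 108.  -139.1]
st L [-64.8 -82.7]
st R [-14.2 -82.7]
st L far [-63.7  63. ]
st R far [-14.   63.6]
rail end inner [-72.1 -29.5]
knob top [111.3 -14.8]
chisel handle end [-139.8 -160.1]
[[ 0.95439678 -0.29854111]
 [ 0.29854111  0.95439678]] tcp [-0.05102335 -0.10851612]
[ 0.5234 -0.079 ]
[ 0.4993 -0.0017]
```

Request:
{"name": "servo_tool", "arguments": {
  "dr": [
    [0, 0, 0],
    [0, 0, 0],
    [0, 0, 0],
    [0, 0, 0],
    [0, 0, 0]
  ],
  "delta_pos": [
    [0.013, -0.006, -0.03],
    [0, 0, -0.04],
    [0, 0, -0.04],
    [0, 0, -0.035],
    [0, 0, -0.015]
  ],
  "hand": [0.17, 0.17, 0.17, 0.17, 0.17]
}}

```text
clock: 2.63
eef_pos: [0.5203, -0.0698, 0.0292]
orientation: [-179.8, -0.1, 107.4]
contact_force: [-0.6, 0.4, 0.3]
gripper_width: 0.0148
grasp_force: 0.0
```

Request:
{"name": "servo_tool", "arguments": {
  "dr": [
    [0, 0, 0],
    [0, 0, 0]
  ],
  "delta_pos": [
    [0, 0, -0.007],
    [0, 0, 0]
  ],
  "hand": [0.17, 0.17]
}}

```text
clock: 2.8
eef_pos: [0.5219, -0.0709, 0.0248]
orientation: [-180.0, -0.0, 107.4]
contact_force: [-0.9, 0.3, 0.1]
gripper_width: 0.0148
grasp_force: 0.0
```

Request:
{"name": "servo_tool", "arguments": {
  "dr": [
    [0, 0, 0],
    [0, 0, 0],
    [0, 0, 0],
    [0, 0, 0],
    [0, 0, 0]
  ],
  "delta_pos": [
    [-0.0018, 0.0057, 0],
    [-0.0018, 0.0057, 0],
    [-0.0015, 0.0048, 0],
    [-0.0015, 0.0048, 0],
    [-0.0015, 0.0048, 0]
  ],
  "hand": [0.17, 0.17, 0.17, 0.17, 0.17]
}}

```text
clock: 3.22
eef_pos: [0.5147, -0.0465, 0.0265]
orientation: [179.9, 0.1, 107.3]
contact_force: [0.7, -2.8, 3.0]
gripper_width: 0.0152
grasp_force: 1.7
```

Request:
{"name": "servo_tool", "arguments": {
  "dr": [
    [0, 0, 0],
    [0, 0, 0],
    [0, 0, 0],
    [0, 0, 0],
    [0, 0, 0]
  ],
  "delta_pos": [
    [-0.0015, 0.0048, 0],
    [-0.0015, 0.0048, 0],
    [-0.0015, 0.0048, 0],
    [-0.0015, 0.0048, 0],
    [-0.0015, 0.0048, 0]
  ],
  "hand": [0.17, 0.17, 0.17, 0.17, 0.17]
}}

```text
clock: 3.63
eef_pos: [0.5065, -0.0223, 0.0255]
orientation: [180.0, 0.0, 107.3]
contact_force: [1.7, -4.0, 3.5]
gripper_width: 0.0145
grasp_force: 2.1
```

Request:
{"name": "servo_tool", "arguments": {
  "dr": [
    [0, 0, 0],
    [0, 0, 0],
    [0, 0, 0],
    [0, 0, 0]
  ],
  "delta_pos": [
    [-0.0015, 0.0048, 0],
    [-0.0015, 0.0048, 0],
    [-0.0012, 0.0038, 0],
    [0, 0, 0]
  ],
  "hand": [0.17, 0.17, 0.17, 0.17]
}}

```text
clock: 3.97
eef_pos: [0.5013, -0.008, 0.0248]
orientation: [-179.9, -0.1, 107.3]
contact_force: [-0.4, -0.8, 0.2]
gripper_width: 0.0153
grasp_force: 0.3
```

Request:
{"name": "servo_tool", "arguments": {
  "dr": [
    [0, 0, 0],
    [0, 0, 0],
    [0, 0, 0]
  ],
  "delta_pos": [
    [-0.0006, 0.0019, 0],
    [-0.0006, 0.0019, 0],
    [-0.0006, 0.0019, 0]
  ],
  "hand": [0.17, 0.17, 0.17]
}}

```text
clock: 4.22
eef_pos: [0.4999, -0.0034, 0.0248]
orientation: [-180.0, -0.0, 107.3]
contact_force: [3.3, -13.1, -0.1]
gripper_width: 0.0154
grasp_force: 6.5
```

Request:
{"name": "servo_tool", "arguments": {
  "dr": [
    [0, 0, 0],
    [0, 0, 0]
  ],
  "delta_pos": [
    [-0.0006, 0.0019, 0],
    [-0.0003, 0.001, 0]
  ],
  "hand": [0.17, 0.17]
}}

```text
clock: 4.38
eef_pos: [0.5007, -0.0031, 0.0256]
orientation: [179.9, 0.3, 107.4]
contact_force: [1.9, -19.0, -0.4]
gripper_width: 0.0151
grasp_force: 9.5
```

Request:
{"name": "servo_tool", "arguments": {
  "dr": [
    [0, 0, 0],
    [0, 0, 0],
    [0, 0, 0],
    [0, 0, 0],
    [0, 0, 0]
  ],
  "delta_pos": [
    [0.003, -0.0095, 0],
    [0.006, -0.019, 0],
    [0, 0, 0.035],
    [0, 0, 0.04],
    [0, 0, 0.04]
  ],
  "hand": [0.17, 0.17, 0.17, 0, 0]
}}

```text
clock: 4.8
eef_pos: [0.5064, -0.0284, 0.1396]
orientation: [-179.7, -0.2, 107.2]
contact_force: [0.9, -0.8, 0.6]
gripper_width: 0.0037
grasp_force: 0.0
```

Request:
{"name": "servo_tool", "arguments": {
  "dr": [
    [0, 0, 0],
    [0, 0, 0],
    [0, 0, 0],
    [0, 0, 0],
    [0, 0, 0]
  ],
  "delta_pos": [
    [0.031, 0.0, 0.02],
    [0.031, 0.01, 0],
    [0.031, 0.015, 0],
    [0.031, 0.019, 0],
    [0.031, 0.019, 0]
  ],
  "hand": [0, 0, 0, 0, 0]
}}

```text
clock: 5.22
eef_pos: [0.6639, 0.035, 0.1596]
orientation: [-179.9, -0.1, 107.2]
contact_force: [-0.1, -0.8, 0.2]
gripper_width: 0.0006
grasp_force: 0.0
```

Request:
{"name": "servo_tool", "arguments": {
  "dr": [
    [0, 0, 0],
    [0, 0, 0]
  ],
  "delta_pos": [
    [0, 0, 0],
    [0, 0, 0]
  ],
  "hand": [0, 0]
}}

```text
clock: 5.38
eef_pos: [0.6631, 0.0355, 0.1582]
orientation: [-179.8, -0.1, 107.4]
contact_force: [-0.2, -0.4, 0.8]
gripper_width: 0.0005
grasp_force: 0.0
```

Run:
```python
from h import *
from bench import monitor
s=monitor.state();print(s["clock"],s["eef_pos"],s["orientation"],s["gripper_width"])
print(repr(imaging.camera_info("wrist")))
cv2.imwrite("pics/w3.png",imaging.snapshot("wrist")[:,:,::-1])
```

```text
5.3833 [0.66311552 0.03549136 0.15822721] [-1.79832508e+02 -1.20771971e-01  1.07385600e+02] 0.0004589236744029799
{'fov_y': 65.70646984690485, 'cx': 284.9241451147784, 'cy': 208.76296020355517, 'extrinsics': array([[ 0.95447138,  0.29829847, -0.00155234, -0.64355257],
       [ 0.28270817, -0.90290178,  0.32379694, -0.17357011],
       [ 0.09518652, -0.30949377, -0.94612533,  0.26253553],
       [ 0.        ,  0.        ,  0.        ,  1.        ]])}
```

View pics/w3.png

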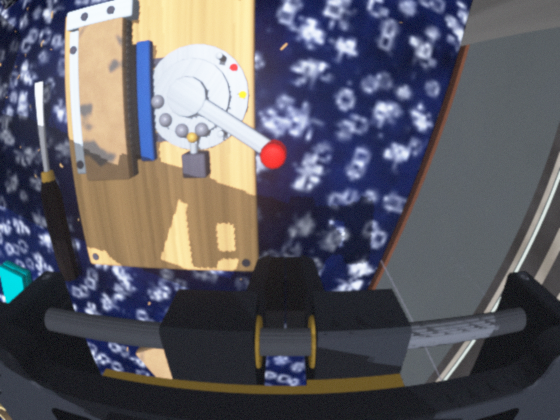

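The wrist view shows the stone's far end resting against the stop at about (105,22), and the knob at (272,154). The brown ledge edge, from (462,50) to (385,265), needs a clearance check.

Run:
```python
from h import *
info=imaging.camera_info("wrist")
for q in((462,50),(420,170),(385,265)):
  for z in(-.0,.1,.2):print(q,z,plane("wrist",*q,z,info).round(3))
for q in((100,45),(500,45),(100,84),(500,84)):
  for z in(0,.1,.2):print("top",q,z,plane("top",*q,z).round(3))
print("tri",tri(ray("wrist",385,265,info),ray("top",280,50)))
c=np.array([.5243,.0522]);a=np.radians(17.37);R=np.array([[np.cos(a),-np.sin(a)],[np.sin(a),np.cos(a)]])
P=lambda u,v,z:(((plane("wrist",u,v,z,info)[:2]-c)@R)*1000).round(1)
print("knob",P(272,152,.064),"stone",P(88,177,.037),P(135,177,.037),"stone far",P(80,23,.037),P(128,23,.037),"tcp",(np.array([.6637,.0345])-c)@R)
```

```text
(462, 50) -0.0 [0.788 0.23  0.   ]
(462, 50) 0.1 [0.738 0.193 0.1  ]
(462, 50) 0.2 [0.689 0.155 0.2  ]
(420, 170) -0.0 [0.786 0.096 0.   ]
(420, 170) 0.1 [0.737 0.103 0.1  ]
(420, 170) 0.2 [0.688 0.109 0.2  ]
(385, 265) -0.0 [ 0.792 -0.013  0.   ]
(385, 265) 0.1 [0.741 0.029 0.1  ]
(385, 265) 0.2 [0.691 0.072 0.2  ]
top (100, 45) 0 [0.876 0.439 0.   ]
top (100, 45) 0.1 [0.836 0.401 0.1  ]
top (100, 45) 0.2 [0.796 0.362 0.2  ]
top (500, 45) 0 [ 0.861 -0.471  0.   ]
top (500, 45) 0.1 [ 0.823 -0.427  0.1  ]
top (500, 45) 0.2 [ 0.784 -0.383  0.2  ]
top (100, 84) 0 [0.785 0.438 0.   ]
top (100, 84) 0.1 [0.753 0.4   0.1  ]
top (100, 84) 0.2 [0.722 0.361 0.2  ]
top (500, 84) 0 [ 0.771 -0.468  0.   ]
top (500, 84) 0.1 [ 0.741 -0.424  0.1  ]
top (500, 84) 0.2 [ 0.71 -0.38  0.2 ]
tri (array([0.7983201 , 0.01675996, 0.06163162]), np.float64(0.06924176862504053))
knob [117.1 -10.7] stone [-62.5 -32.2] [ -9.3 -34.1] stone far [-62.2 116.6] [ -9.2 105.7] tcp [ 0.12775873 -0.05850945]
```

Request:
{"name": "servo_tool", "arguments": {
  "dr": [
    [0, 0, 0],
    [0, 0, 0],
    [0, 0, 0],
    [0, 0, 0],
    [0, 0, 0]
  ],
  "delta_pos": [
    [0, 0, -0.04],
    [0, 0, -0.035],
    [0, 0, -0.025],
    [0, 0, -0.008],
    [0, 0, 0]
  ],
  "hand": [0, 0, 0, 0, 0]
}}

```text
clock: 5.85
eef_pos: [0.6603, 0.0336, 0.0495]
orientation: [-179.7, -0.2, 107.2]
contact_force: [-0.2, -0.8, 0.5]
gripper_width: 0.0005
grasp_force: 0.0
```

Request:
{"name": "servo_tool", "arguments": {
  "dr": [
    [0, 0, 0],
    [0, 0, 0],
    [0, 0, 0],
    [0, 0, 0],
    [0, 0, 0]
  ],
  "delta_pos": [
    [-0.0018, 0.0057, 0],
    [-0.0018, 0.0057, 0],
    [-0.0018, 0.0057, 0],
    [-0.0018, 0.0057, 0],
    [-0.0015, 0.0048, 0]
  ],
  "hand": [0, 0, 0, 0, 0]
}}

```text
clock: 6.27
eef_pos: [0.6572, 0.061, 0.0545]
orientation: [179.7, 0.3, 107.3]
contact_force: [9.5, -10.9, -1.1]
gripper_width: 0.0005
grasp_force: 6.4
```

Request:
{"name": "servo_tool", "arguments": {
  "dr": [
    [0, 0, 0],
    [0, 0, 0],
    [0, 0, 0],
    [0, 0, 0],
    [0, 0, 0]
  ],
  "delta_pos": [
    [-0.0015, 0.0048, 0],
    [-0.0015, 0.0048, 0],
    [-0.0015, 0.0048, 0],
    [-0.0015, 0.0048, 0],
    [-0.0015, 0.0048, 0]
  ],
  "hand": [0, 0, 0, 0, 0]
}}

```text
clock: 6.68
eef_pos: [0.6498, 0.0851, 0.0545]
orientation: [179.7, 0.2, 107.3]
contact_force: [3.7, -1.6, 0.1]
gripper_width: 0.0005
grasp_force: 1.4
```

Request:
{"name": "servo_tool", "arguments": {
  "dr": [
    [0, 0, 0],
    [0, 0, 0],
    [0, 0, 0],
    [0, 0, 0],
    [0, 0, 0]
  ],
  "delta_pos": [
    [-0.0015, 0.0048, 0],
    [-0.0015, 0.0048, 0],
    [-0.0015, 0.0048, 0],
    [-0.0015, 0.0048, 0],
    [-0.0015, 0.0048, 0]
  ],
  "hand": [0, 0, 0, 0, 0]
}}

```text
clock: 7.1
eef_pos: [0.6397, 0.1091, 0.0522]
orientation: [-180.0, 0.1, 107.3]
contact_force: [1.8, -6.9, -0.5]
gripper_width: 0.0008
grasp_force: 3.4
```

Request:
{"name": "servo_tool", "arguments": {
  "dr": [
    [0, 0, 0],
    [0, 0, 0],
    [0, 0, 0],
    [0, 0, 0],
    [0, 0, 0]
  ],
  "delta_pos": [
    [-0.0015, 0.0048, 0],
    [-0.0015, 0.0048, 0],
    [-0.0015, 0.0048, 0],
    [-0.0015, 0.0048, 0],
    [-0.0015, 0.0048, 0]
  ],
  "hand": [0, 0, 0, 0, 0]
}}

```text
clock: 7.52
eef_pos: [0.6313, 0.1338, 0.0518]
orientation: [-179.9, -0.0, 107.3]
contact_force: [-1.2, -2.8, -0.5]
gripper_width: 0.0004
grasp_force: 1.3
```

Request:
{"name": "servo_tool", "arguments": {
  "dr": [
    [0, 0, 0],
    [0, 0, 0]
  ],
  "delta_pos": [
    [-0.0012, 0.0038, 0],
    [0, 0, 0]
  ],
  "hand": [0, 0]
}}

```text
clock: 7.68
eef_pos: [0.6305, 0.1389, 0.052]
orientation: [-180.0, -0.1, 107.3]
contact_force: [0.3, -0.8, 0.3]
gripper_width: 0.0004
grasp_force: 0.0
```

Request:
{"name": "servo_tool", "arguments": {
  "dr": [
    [0, 0, 0],
    [0, 0, 0],
    [0, 0, 0]
  ],
  "delta_pos": [
    [-0.0009, 0.0029, 0],
    [-0.0009, 0.0029, 0],
    [-0.0006, 0.0019, 0]
  ],
  "hand": [0, 0, 0]
}}

```text
clock: 7.93
eef_pos: [0.6286, 0.1457, 0.0523]
orientation: [180.0, -0.0, 107.3]
contact_force: [-0.2, 0.1, 0.2]
gripper_width: 0.0005
grasp_force: 0.0
```

Request:
{"name": "servo_tool", "arguments": {
  "dr": [
    [0, 0, 0],
    [0, 0, 0]
  ],
  "delta_pos": [
    [-0.0006, 0.0019, 0],
    [-0.0006, 0.0019, 0]
  ],
  "hand": [0, 0]
}}

```text
clock: 8.1
eef_pos: [0.6274, 0.1491, 0.0522]
orientation: [180.0, -0.0, 107.3]
contact_force: [0.5, 0.9, -0.2]
gripper_width: 0.0003
grasp_force: 0.0
```

Request:
{"name": "servo_tool", "arguments": {
  "dr": [
    [0, 0, 0],
    [0, 0, 0]
  ],
  "delta_pos": [
    [-0.0006, 0.0019, 0],
    [-0.0003, 0.001, 0]
  ],
  "hand": [0, 0]
}}

```text
clock: 8.27
eef_pos: [0.627, 0.1501, 0.0523]
orientation: [-180.0, 0.2, 107.3]
contact_force: [1.2, -9.4, -0.4]
gripper_width: 0.0
grasp_force: 4.9
```

Request:
{"name": "servo_tool", "arguments": {
  "dr": [
    [0, 0, 0],
    [0, 0, 0]
  ],
  "delta_pos": [
    [-0.0003, 0.001, 0],
    [-0.0003, 0.001, 0]
  ],
  "hand": [0, 0]
}}

```text
clock: 8.43
eef_pos: [0.6269, 0.1504, 0.0523]
orientation: [-180.0, 0.3, 107.3]
contact_force: [2.5, -15.3, 0.1]
gripper_width: 0.0005
grasp_force: 8.0
```

Request:
{"name": "servo_tool", "arguments": {
  "dr": [
    [0, 0, 0],
    [0, 0, 0],
    [0, 0, 0],
    [0, 0, 0],
    [0, 0, 0]
  ],
  "delta_pos": [
    [0.003, -0.0095, 0],
    [0.006, -0.019, 0],
    [0, 0, 0.035],
    [0.008, -0.024, 0.04],
    [0.01, -0.03, 0.03]
  ],
  "hand": [0, 0, 0, 0, 0]
}}

```text
clock: 8.85
eef_pos: [0.6512, 0.0768, 0.1527]
orientation: [180.0, -0.1, 107.4]
contact_force: [0.7, 1.1, 0.1]
gripper_width: 0.0004
grasp_force: 0.0
```

Request:
{"name": "servo_tool", "arguments": {
  "dr": [
    [0, 0, 0],
    [0, 0, 0],
    [0, 0, 0],
    [0, 0, 0],
    [0, 0, 0]
  ],
  "delta_pos": [
    [0, -0.035, 0.02],
    [-0.03, -0.035, 0],
    [-0.03, -0.03, 0],
    [0, 0, 0],
    [0, 0, 0]
  ],
  "hand": [0, 0, 0, 0, 0]
}}

```text
clock: 9.27
eef_pos: [0.5938, -0.0221, 0.1711]
orientation: [-180.0, -0.0, 107.1]
contact_force: [0.9, 0.5, 0.1]
gripper_width: -0.0002
grasp_force: 0.0
```

Run:
```python
from h import *
from bench import monitor
s=monitor.state();print(s["clock"],s["eef_pos"],s["contact_force"])
cv2.imwrite("pics/w4.png",imaging.snapshot("wrist")[:,:,::-1])
```

```text
9.2667 [ 0.5937574  -0.02209485  0.17112823] [0.86133036 0.53600747 0.13156145]
```

View pics/w4.png

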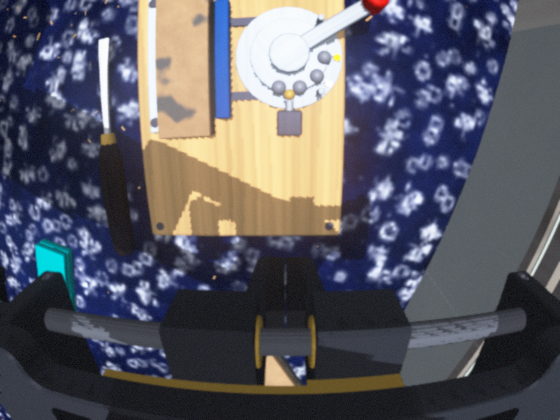

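The wrist view shows the lever at its red-dot position with the knob at (375,3). The jaw is pressed against the stone, which lies on the rail with its near end at row 137. One last check that the stone is still against the stop.

Run:
```python
from h import *
info=imaging.camera_info("wrist")
c=np.array([.5243,.0522]);a=np.radians(17.37);R=np.array([[np.cos(a),-np.sin(a)],[np.sin(a),np.cos(a)]])
P=lambda u,v,z:(((plane("wrist",u,v,z,info)[:2]-c)@R)*1000).round(1)
print(P(160,137,.037),P(211,137,.037),"knob",P(375,2,.064))
p=imaging.snapshot("top")[:,:,::-1]
cv2.imwrite("pics/c2.png",cv2.resize(p[125:265,140:340],None,fx=4,fy=4,interpolation=2))
```

```text
[-66.1 -33.5] [-18.1 -35.9] knob [117.1  77.3]
```

View pics/c2.png

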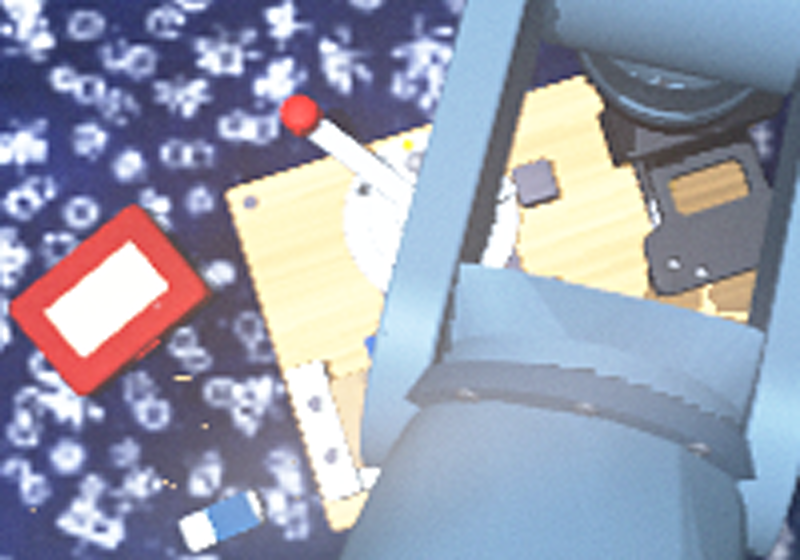

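The crop shows the stone's end touching the stop at about (335,400), the lever at the red stop with its knob at (300,115), and the tin and eraser where they were. Handing in.

```bash
python3 -c "
from bench import ticket
print(ticket.finish_job())"
```

```text
the job is handed in; nothing more can be done
None
```

I pushed the stone home against the end stop, then turned the lever to its red-dot stop so the jaw clamps the stone on the rail. The last pictures show the chisel, tin and eraser undisturbed, and I handed the job in at about 9.3 s.

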